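# Fill the hardware bay of a kit tray and latch its keeper bar

## Robot

A 6-joint arm with a two-finger parallel gripper is mounted at the origin on the work surface. World frame = base frame: x ahead of the robot, y to its left, z up, the work surface at z = 0. Lengths are in m, angles in degrees, forces in N, time in s.
With the tool pointing down it reaches from about 0.3 to 0.75 m from the base axis. Payload 8.5 kg.
Tool frame: the origin (TCP) lies midway between the tips of the shut fingers; the grasp point (between the pads) lies 19 mm behind it; z points along the fingers, y is the line along which they close (so a half turn about z gives the same grasp; the last joint's range is limited). The gripper opens to 85 mm and grips with 20 to 120 N. Pads are 22 mm wide; open, the fingers measure 114 mm over their backs; the gripper's body (76 mm by 85 mm) begins 54 mm behind the grasp point. The pads swing forward as they close: fully open they stand 13 mm farther back than shut.
Start: joints at [54.471, 21.807, 74.336, -0, 83.858, -12.336], TCP at [0.217, 0.506, 0.231] pointing down, gripper open.
Joint ranges: [-178.18, 178.18], [-50.72, 133.34], [12.68, 142.11], [-81.47, 261.47], [9.98, 163.14], [-165.26, 165.26]. Speed limits (degrees/s): [136.94, 136.94, 180, 180, 180, 180].

## Interface

Orientations are given as a 3x3 rotation matrix whose columns are the frame's x, y, z axes.
In Python, from rig import env gives the robot as it stands. The module is installed in compiled form; this text tells all that it offers.
- The arm moves only by the tool jog_arm, never from a script. Its argument "targets" is a list of rows, each a list of 6 numbers: the shift along the tool's x, y, z in cm, then the turn, a rotation vector about the tool's x, y, z in degrees. A call has 1 to 8 rows; each row is the pose to reach, as a shift and turn from the pose commanded when the call began, along the tool's axes at that moment; what a row does not reach only later rows make up. A row lasts 1/12 s, in which the tool goes at most 41.7 mm and 7.16 degrees, less where a joint would pass 70% of its speed; a pose out of reach is approached as far as the arm can. A call with a gripper value outside its range is refused whole. "hand" is the opening, from 0 (shut) to 1 (fully open), set as the call begins (left out, the last holds). The fingers move at their own pace and stop on an object; "newtons" is the grip in N (left out, the last holds). Time passes only in rows, so rows that repeat a pose let the fingers close. It gives the time, the measured TCP pose, the force, the opening and the grip force at its end, in the units of the state.
- env.observe(): the state, without advancing time (a new reading comes with each control period).
- env.get_image(name): name is "scene" or "top" or "wrist"; returns a dict with "frame" (420x560x3 uint8, red, green, blue), "depth" (420x560 float32, m along the optical axis (not along the pixel's ray), 0 where there is no reading), "fovy" (degrees; the focal length in pixels is half the picture's height over the tangent of half this angle, whatever the lens; pixels are square), "cx", "cy" (the principal point, pixels), "cam_to_world" (4x4, takes a point from camera to world coordinates). Camera axes: x right, y down, z forward; pixel columns grow to the right and rows downward; lengths in m; the calibration is good to about 2 mm. A picture is of the moment at which its call begins.
- env.close_job(): hands the job in; it is judged then, once.
Trained networks look in the newest picture that a camera, given by its name, has taken for a name from the list of things; names that differ only in an ending like _2 or _b are one class to them, and where a whole thing is asked for, a point or a joint stands for the part that bears it (a point fixed in the world has none). Each returns a list of dicts, best first, with "score" (0 to 1); they miss things now and then, are a little off and sometimes report something else, mostly with a low value. They report only what shows in the picture. A call takes as long as a camera call. They do not tell look-alikes from the thing itself.
- env.regions_of(camera, target): "pixels" (420x560 bool, what is visible of it) and "point" ([row, column] in pixels, amid what is visible of it).
The state is a dict: "time_s": time; "q": joint angles; "qvel": joint speeds; "joint_efforts": joint torques, N m; "position": TCP position; "tool_rot": TCP orientation; "ft_force": force on the tool from outside, world axes, zero at the start; "wrist_torque": the same for the moment, N m; "grip_width": finger opening in m; "gripper_force": force on a finger pad.
Only numpy, scipy, OpenCV 4.12 (cv2) and the standard library are available. Lean on these libraries where they do the work, as an engineer would, in place of code of your own. Each camera call takes 0.05 s, during which the arm holds its last target. There are 200 camera calls.

## Task

Finish this installation kit: pour the four rubber feet from the blue cup into the empty, white-floored bay of the aluminium tray without spilling any on the bench, and stand the empty cup upright back on the bench. Then swing the yellow keeper bar across the tray until it snaps fully home in its catch, and let go. The network box stays in its bay, and the tape roll, power brick and carton are left where they are.

Things in the scene. Friction and masses are not known exactly. Their poses are not given: they have to be found in the camera images.
- tray: Aluminium kit tray fixed to the bench, 100 mm wide (x), 212 mm long (y), rim 50 mm high, walls 6 mm. Origin: centre of its underside, z up. Two bays, each 88 (x) by 97 mm (y) inside, 42 mm deep: the +y one holds the network box, the -y one (white floor) is empty. Grey pivot block at the +y end (pivot at y = +124 mm), grey catch block at the -y end.
- catch (a point): Point on the grey catch block's upper face at the tray's -y end: tray x = 4, y = -130, z = 50 mm. The block measures 40 (x) by 48 mm (y); at its outer end stands a small stop, 66 mm above the bench, with a sprung brass roller.
- bay (a point): Centre of the floor of the empty white-floored bay, 8 mm above the bench; axes as the tray's. Bay inside: x within 44 mm, y within 48 mm, walls rise 42 mm above this point.
- keeper (a joint): Angle of the keeper bar about its upright pivot: 0 = fully home, along the tray's -y over both bays; grows as its tip swings out to the tray's +x side. Starts at 1.0 to 1.4 rad and stays where left (stiff hinge, about 1 N at the knob). In the last 0.06 rad a sprung roller resists with up to about 10 N at the knob; past its crest, near 0.03 rad, the bar snaps home against a stop.
- keeper_knob (a point): Centre of the top of the black upright knob on the yellow keeper bar: a post 20 mm in diameter and 45 mm tall, its top 107 mm above the bench, 185 mm from the pivot. The bar is a flat yellow plate 50 mm wide and 8 mm thick, underside 54 mm and top 62 mm above the bench, reaching 244 mm from the pivot.
- keeper_hinge (a point): The pivot axis of the keeper bar (upright), at the bar's upper face, 62 mm above the bench.
- cup: Blue open plastic cup, round and conical, 44 mm in diameter at the foot and 68 mm at the rim, 90 mm tall, wall 3 mm, base 5 mm, about 60 g. Origin: centre of its underside, z towards the mouth. It stands on the bench and holds the four rubber feet.
- netbox: Small black network box, 80 by 92 by 34 mm, lying in the tray's +y bay. Origin: centre of its underside.
- tape: Roll of brown tape lying flat, 90 mm across, 45 mm high, bystander. Origin: centre of its underside. It and the cup may have swapped places.
- brick: Black power brick 115 by 50 by 32 mm, bystander. Origin: centre of its underside.
- carton: Small cardboard carton 90 by 140 by 55 mm, bystander. Origin: centre of its underside.
- foot0_center (a point): Centre of a dark rubber foot: a cylinder 22 mm in diameter and 20 mm high, 14 g; starts in the cup.
- foot1_center (a point): Centre of a dark rubber foot: a cylinder 22 mm in diameter and 20 mm high, 14 g; starts in the cup.
- foot2_center (a point): Centre of a dark rubber foot: a cylinder 22 mm in diameter and 20 mm high, 14 g; starts in the cup.
- foot3_center (a point): Centre of a dark rubber foot: a cylinder 22 mm in diameter and 20 mm high, 14 g; starts in the cup.
Things that resemble listed ones, but are neither listed nor needed, are in the scene too. Of the things that look like the cup, the smallest one is meant. What is shaped like the netbox but pink is not meant.

How it is judged:
By the outcome, as a careful person would: the job done as asked, in the order asked, and still so for the second after the job is handed in, with the robot touching nothing.
It also fails if it takes over 67 s, if anything falls off the work surface, if the arm or the gripper's body presses on something with over 40 N, if the wrist force passes 120 N, or if a joint passes its speed limit or range.

## Working session

There is one attempt and no reset: what is moved stays moved. The work goes in short steps, Python scripts to look and compute and a tool call to move; the robot and the scene stay as the last step left them, time stands still between calls to the robot, and variables do not carry over. Pictures are saved under pics/ and viewed, at most 10 in all, crops included, and the job is handed in when it is done.

Besides the shell and the picture viewer there is one more tool, called in YAML: its name, and indented under it one key for each argument. jog_arm: Moves the arm, as the interface text tells. Its arguments: {"type":"object","properties":{"targets":{"type":"array","items":{"type":"array","items":{"type":"number"}}},"hand":{"type":"number"},"newtons":{"type":"number"}},"required":["targets"]}

```bash
mkdir -p pics; cat > h.py <<'E'
import numpy as np, cv2
from rig import env
def shot(n):
    return env.get_image(n)
def world(im):
    h,w=im["depth"].shape; f=h/2/np.tan(np.radians(im["fovy"])/2)
    v,u=np.mgrid[:h,:w]; d=im["depth"]
    p=np.stack([(u-im["cx"])/f*d,(v-im["cy"])/f*d,d],-1)
    T=np.array(im["cam_to_world"]); W=p@T[:3,:3].T+T[:3,3]; W[d<=0]=np.nan
    return W
def save(name,fr): cv2.imwrite("pics/"+name,cv2.cvtColor(fr,cv2.COLOR_RGB2BGR))
E
python3 - <<'E'
from h import *
ims={n:shot(n) for n in("top","scene")}
for n in ims:
    im=ims[n]; save(n+"0.png",im["frame"]); W=world(im)
    print(n,np.round(im["cam_to_world"],2).tolist())
    for t in("tray","cup","keeper","keeper_knob","netbox","tape","brick","carton","catch","bay","keeper_hinge","foot0_center"):
        try:
            for r in env.regions_of(n,t)[:4]:
                m=r["pixels"]; P=W[m]; 
                print(t,round(r["score"],2),np.round(r["point"]),m.sum(),np.round(np.nanmedian(P,0),3),np.round(np.nanpercentile(P,2,axis=0),3),np.round(np.nanpercentile(P,98,axis=0),3))
        except Exception as e: print(t,e)
E
```

```text
top [[-0.05, -0.97, 0.24, 0.31], [-1.0, 0.05, -0.01, 0.06], [0.0, -0.24, -0.97, 1.15], [0.0, 0.0, 0.0, 1.0]]
tray 0.9 [237. 278.] 3387 [0.506 0.058 0.051] [ 0.431 -0.08   0.006] [0.669 0.19  0.074]
cup 0.83 [131. 360.] 1109 [ 0.802 -0.2    0.086] [ 0.739 -0.236  0.006] [ 0.827 -0.15   0.131]
cup 0.71 [281. 365.] 1108 [ 0.366 -0.169  0.07 ] [ 0.32  -0.196  0.005] [ 0.405 -0.11   0.131]
cup 0.63 [184. 390.] 454 [ 0.626 -0.273  0.065] [ 0.591 -0.299  0.006] [ 0.654 -0.237  0.093]
keeper 0.82 [209. 254.] 1348 [0.579 0.121 0.064] [0.491 0.044 0.059] [0.675 0.192 0.107]
keeper_knob 0.65 [211. 257.] 1311 [0.578 0.122 0.064] [0.491 0.049 0.059] [0.672 0.19  0.107]
netbox 0.95 [145. 252.] 823 [0.784 0.129 0.035] [0.737 0.083 0.014] [0.836 0.175 0.04 ]
netbox 0.89 [311. 245.] 1084 [0.307 0.167 0.035] [0.262 0.126 0.001] [0.352 0.21  0.039]
netbox 0.61 [242. 264.] 863 [0.485 0.108 0.043] [0.45  0.068 0.029] [0.527 0.157 0.047]
tape 0.9 [247. 417.] 599 [ 0.451 -0.321  0.033] [ 0.411 -0.355 -0.002] [ 0.495 -0.267  0.05 ]
tape 0.67 [187. 392.] 47 [ 0.618 -0.266  0.085] [ 0.612 -0.276  0.072] [ 0.6
[... 1805 characters left out ...]
 654 [0.511 0.366 0.033] [0.449 0.337 0.007] [0.558 0.408 0.038]
carton 0.75 [184. 394.] 1636 [0.68  0.352 0.057] [0.624 0.317 0.008] [0.728 0.454 0.06 ]
carton 0.49 [198. 272.] 585 [0.488 0.109 0.045] [0.451 0.07  0.042] [0.522 0.152 0.048]
carton 0.46 [209. 304.] 1463 [0.596 0.101 0.065] [0.493 0.037 0.002] [0.687 0.193 0.108]
catch 0.78 [217. 256.] 4703 [0.514 0.049 0.047] [ 0.431 -0.094  0.008] [0.672 0.177 0.091]
bay 0.78 [217. 256.] 4858 [0.514 0.05  0.046] [ 0.43  -0.094  0.004] [0.67  0.178 0.091]
keeper_hinge 0.61 [209. 304.] 1480 [0.594 0.104 0.065] [0.489 0.037 0.003] [0.686 0.196 0.108]
foot0_center 0.71 [211. 305.] 1356 [0.594 0.103 0.065] [0.492 0.039 0.061] [0.682 0.188 0.108]
```

```bash
python3 - <<'E'
from h import *
im=shot("scene"); save("scene1.png",cv2.resize(im["frame"],(800,600)))
c=cv2.resize(im["frame"][270:370,130:250],(600,500),interpolation=cv2.INTER_CUBIC); save("crop1.png",c)
t=shot("top"); W=world(t)
def rim(P,lo,hi):
    P=P[(P[:,2]>lo)&(P[:,2]<hi)][:,:2].astype(np.float32); return P
# keeper: yellow plate
H=cv2.cvtColor(t["frame"],cv2.COLOR_RGB2HSV)
def rows(img,W,tag):
    H=cv2.cvtColor(img["frame"],cv2.COLOR_RGB2HSV)
    y=(H[...,0]>18)&(H[...,0]<38)&(H[...,1]>120)&(H[...,2]>90)&(W[...,2]>.055)&(W[...,2]<.07)&(W[...,0]>.42)&(W[...,0]<.72)&(W[...,1]>0)&(W[...,1]<.24)
    P=W[y][:,:2].astype(np.float32); r=cv2.minAreaRect(P); print(tag,"keeper",len(P),r,cv2.boxPoints(r).round(3).tolist(),W[y][:,2].mean())
    k=(W[...,2]>.1)&(W[...,2]<.112)&(W[...,0]>.42)&(W[...,0]<.72)&(W[...,1]>0)&(W[...,1]<.24)
    print("knob",k.sum(),W[k].mean(0))
    b=(W[...,2]>.083)&(W[...,2]<.1)&(abs(W[...,0]-.625)<.06)&(abs(W[...,1]+.27)<.06)
    print("cup rim",b.sum(),cv2.minEnclosingCircle(W[b][:,:2].astype(np.float32)),W[b][:,2].mean())
    tr=(W[...,2]>.046)&(W[...,2]<.054)&(W[...,0]>.38)&(W[...,0]<.62)&(W[...,1]>-.16)&(W[...,1]<.24)
    P=W[tr][:,:2].astype(np.float32); r=cv2.minAreaRect(P); print("tray",len(P),r,cv2.boxPoints(r).round(3).tolist())
    s=(H[...,1]<50)&(W[...,2]>.003)&(W[...,2]<.014)&(W[...,0]>.4)&(W[...,0]<.62)&(W[...,1]>-.12)&(W[...,1]<.1)&(H[...,2]>150)
    P=W[s][:,:2].astype(np.float32); print("white",len(P), cv2.minAreaRect(P) if len(P) else 0)
rows(t,W,"top"); rows(im,world(im),"scene")
E
```

```text
top keeper 1210 ((0.5899973511695862, 0.11296285688877106), (0.050381653010845184, 0.23798345029354095), 52.447776794433594) [[0.47999998927116394, 0.16599999368190765], [0.6690000295639038, 0.019999999552965164], [0.699999988079071, 0.05999999865889549], [0.5109999775886536, 0.20499999821186066]] 0.063228600570779
knob 44 [0.64466454 0.07116815 0.1072257 ]
cup rim 159 ((0.6228750348091125, -0.2680375874042511), 0.03441399335861206) 0.08879643018674786
tray 737 ((0.47744137048721313, 0.017742842435836792), (0.3614903390407562, 0.11045270413160324), 79.89881896972656) [[0.39100000262260437, -0.1509999930858612], [0.5, -0.17000000178813934], [0.5640000104904175, 0.1860000044107437], [0.45500001311302185, 0.20499999821186066]]
white 933 ((0.48393353819847107, 0.0061509497463703156), (0.11668026447296143, 0.08840541541576385), 83.7395248413086)
scene keeper 1066 ((0.590305745601654, 0.11165516078472137), (0.050231143832206726, 0.2404157966375351), 52.79277420043945) [[0.4790000021457672, 0.164000004529953], [0.6710000038146973, 0.01899999938905239], [0.7009999752044678, 0.05900000035762787], [0.5099999904632568, 0.20399999618530273]] 0.06432752342346722
knob 72 [0.64753016 0.06667884 0.10684459]
cup rim 491 ((0.6230345964431763, -0.2689779996871948), 0.03496330603957176) 0.0884531410039512
tray 1016 ((0.4743368923664093, 0.007270336151123047), (0.3571656048297882, 0.11788085103034973), 79.27293395996094) [[0.382999986410141, -0.15700000524520874], [0.49900001287460327, -0.17900000512599945], [0.5649999976158142, 0.1720000058412552], [0.44999998807907104, 0.1940000057220459]]
white 362 ((0.46711522340774536, 0.0011063739657402039), (0.07033267617225647, 0.1302104890346527), 16.378860473632812)
```

View pics/scene1.png

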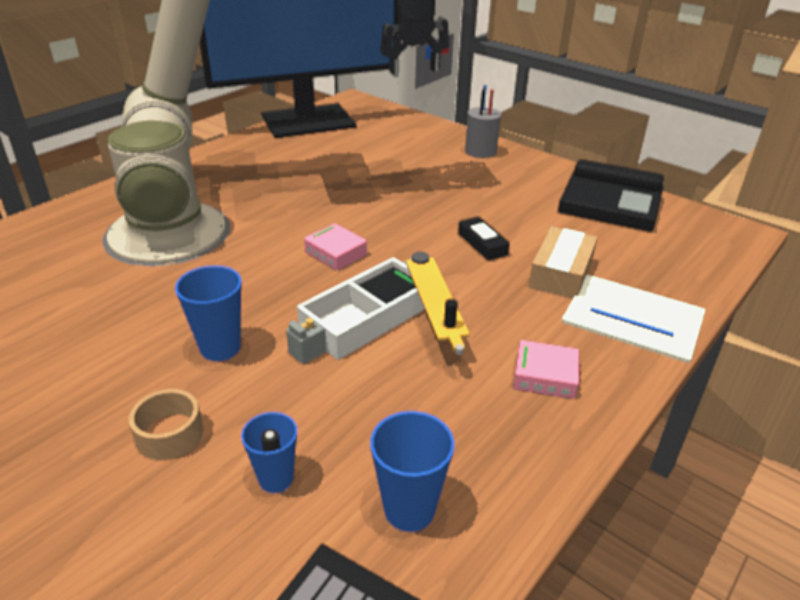

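View pics/crop1.png

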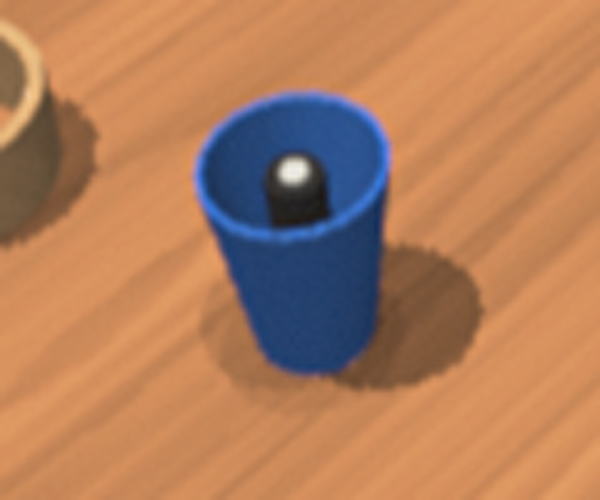

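View pics/top0.png

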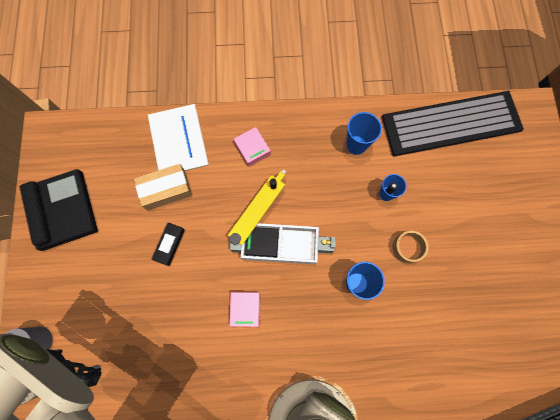

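```bash
python3 - <<'E'
from h import *
from scipy.optimize import least_squares
s=env.observe(); print(s["time_s"],np.round(s["q"],2),np.round(s["position"],4),np.round(s["tool_rot"],3).tolist(),s["grip_width"])
P=[]
for n in("top","scene"):
    im=shot(n);W=world(im)
    H=cv2.cvtColor(im["frame"],cv2.COLOR_RGB2HSV)
    m=(W[...,2]>.047)&(W[...,2]<.053)&(W[...,0]>.40)&(W[...,0]<.58)&(W[...,1]>-.12)&(W[...,1]<.2)&(H[...,1]<40)&(H[...,2]>130)
    P.append(W[m][:,:2]); print(n,m.sum())
def res(p,Q):
    c,s=np.cos(p[2]),np.sin(p[2]); d=Q-p[:2]; x=d@[c,s]; y=d@[-s,c]
    # distance to wall centre-lines
    ax,ay=.047,.103
    dx=np.hypot(np.abs(np.abs(x)-ax),np.maximum(np.abs(y)-ay,0)); dy=np.hypot(np.abs(np.abs(y)-ay),np.maximum(np.abs(x)-ax,0)); dm=np.hypot(np.abs(y),np.maximum(np.abs(x)-ax,0))
    return np.minimum(np.minimum(dx,dy),dm)
for Q in (P[0],P[1],np.vstack(P)):
    best=min((least_squares(res,[.485+a,.058+b,-.11+t],args=(Q,),loss="soft_l1",f_scale=.003) for a in(-.008,.008) for b in(-.01,.01) for t in(-.08,.08)),key=lambda r:r.cost)
    print(best.x.round(4),best.cost/len(Q))
x,y,t=best.x; R=np.array([[np.cos(t),-np.sin(t)],[np.sin(t),np.cos(t)]]); o=np.array([x,y])
for n,p in dict(bay=(0,-.0515),pivot=(0,.124),catch=(.004,-.13),knobhome=(0,.124-.185)).items(): print(n,(o+R@p).round(4))
k=np.array([.646,.069])-(o+R@[0,.124]); kk=R.T@k; print("knob r,ang",np.linalg.norm(k),np.arctan2(kk[0],-kk[1]))
E
```

```text
1.4 [ 54.47  21.8   74.33   0.    83.86 -12.34] [0.2166 0.5055 0.2314] [[-0.919, 0.394, 0.0], [0.394, 0.919, 0.0], [-0.0, 0.0, -1.0]] 0.08553752355128129
top 531
scene 626
[ 0.4843  0.0577 -0.1248] 1.6939560997572088e-05
[ 0.4852  0.0566 -0.1161] 7.399184809751224e-06
[ 0.4848  0.057  -0.1193] 1.1860079495367491e-05
bay [0.4787 0.0059]
pivot [0.4996 0.1801]
catch [ 0.4733 -0.0725]
knobhome [ 0.4776 -0.0036]
knob r,ang 0.18380629626771 1.0407911249215984
```

```bash
cat >> h.py <<'E'
from scipy.spatial.transform import Rotation as Ro
def hp(h,b,ys=1,roll=0):
    """tool rot: heading h, pitch b below horizontal, y = ys*(sin h,-cos h,0) then roll about z"""
    h,b=np.radians([h,b]); z=np.array([np.cos(h)*np.cos(b),np.sin(h)*np.cos(b),-np.sin(b)])
    y=ys*np.array([np.sin(h),-np.cos(h),0]); R=np.stack([np.cross(y,z),y,z],1)
    return R@Ro.from_euler("z",roll,degrees=True).as_matrix()
def rel(p,R,p0=None,R0=None):
    s=env.observe(); p0=np.array(s["position"]) if p0 is None else p0; R0=np.array(s["tool_rot"]) if R0 is None else R0
    d=R0.T@(np.array(p)-p0)*100; w=Ro.from_matrix(R0.T@R).as_rotvec(degrees=True)
    print("row",d.round(1).tolist(),w.round(1).tolist(),"rows",round(max(np.linalg.norm(d)/4.17,np.linalg.norm(w)/7.16),1))
def st():
    s=env.observe(); print("t",round(s["time_s"],2),"q",np.round(s["q"],1),"p",np.round(s["position"],4),"F",np.round(s["ft_force"],1),"w",round(s["grip_width"],4),round(s["gripper_force"],1)); print(np.round(s["tool_rot"],2).tolist())
E
python3 -c "
from h import *
rel([.42,.15,.33],hp(100,60))"
```

```text
row [-32.7, -24.7, -9.9] [-14.9, 27.5, 55.5] rows 10.1
```

jog_arm:
  targets:
    - [-32.7, -24.7, -9.9, -14.9, 27.5, 55.5]
    - [-32.7, -24.7, -9.9, -14.9, 27.5, 55.5]
    - [-32.7, -24.7, -9.9, -14.9, 27.5, 55.5]
    - [-32.7, -24.7, -9.9, -14.9, 27.5, 55.5]
    - [-32.7, -24.7, -9.9, -14.9, 27.5, 55.5]
    - [-32.7, -24.7, -9.9, -14.9, 27.5, 55.5]
    - [-32.7, -24.7, -9.9, -14.9, 27.5, 55.5]
    - [-32.7, -24.7, -9.9, -14.9, 27.5, 55.5]
  hand: 1

```text
time_s: 2.17
position: [0.3779, 0.2224, 0.3105]
tool_rot: [[-0.245, 0.964, -0.1], [0.854, 0.263, 0.449], [0.459, 0.025, -0.888]]
ft_force: [0.4, 1.3, 0.5]
grip_width: 0.0852
gripper_force: 0.0
```

```bash
python3 -c "
from h import *
st()
g=np.array([.623,-.2685,.048]);R=hp(60,30);z=R[:,2]
rel(g+.019*z-.13*z+[0,0,.05],R)"
```

```text
t 2.17 q [ -1.5   6.1  87.5  26.5  93.2 -17.2] p [0.3779 0.2224 0.3105] F [0.4 1.3 0.5] w 0.0852 0.0
[[-0.24, 0.96, -0.1], [0.85, 0.26, 0.45], [0.46, 0.02, -0.89]]
row [-61.1, 3.5, -13.8] [-30.7, 30.4, 34.1] rows 15.0
```

jog_arm:
  targets:
    - [-61.1, 3.5, -13.8, -30.7, 30.4, 34.1]
    - [-61.1, 3.5, -13.8, -30.7, 30.4, 34.1]
    - [-61.1, 3.5, -13.8, -30.7, 30.4, 34.1]
    - [-61.1, 3.5, -13.8, -30.7, 30.4, 34.1]
    - [-61.1, 3.5, -13.8, -30.7, 30.4, 34.1]
    - [-61.1, 3.5, -13.8, -30.7, 30.4, 34.1]
    - [-61.1, 3.5, -13.8, -30.7, 30.4, 34.1]
    - [-61.1, 3.5, -13.8, -30.7, 30.4, 34.1]

```text
time_s: 2.83
position: [0.4832, -0.082, 0.2266]
tool_rot: [[0.25, 0.865, 0.435], [0.431, -0.502, 0.75], [0.867, -0.0, -0.498]]
ft_force: [1.2, 0.6, 1.5]
grip_width: 0.0855
gripper_force: 0.0
```

```bash
python3 -c "
from h import *
st()
g=np.array([.623,-.2685,.048]);R=hp(60,30);z=R[:,2]
rel(g+.019*z-.13*z+[0,0,.05],R)"
```

```text
t 2.83 q [-51.3  22.2  99.6  53.9  90.2 -37.5] p [ 0.4832 -0.082   0.2266] F [1.2 0.6 1.5] w 0.0855 0.0
[[0.25, 0.86, 0.43], [0.43, -0.5, 0.75], [0.87, -0.0, -0.5]]
row [-15.7, 21.5, -12.6] [0.1, -0.1, -0.1] rows 7.1
```

jog_arm:
  targets:
    - [-15.7, 21.5, -12.6, 0, 0, 0]
    - [-15.7, 21.5, -12.6, 0, 0, 0]
    - [-15.7, 21.5, -12.6, 0, 0, 0]
    - [-15.7, 21.5, -12.6, 0, 0, 0]
    - [-15.7, 21.5, -12.6, 0, 0, 0]
    - [-15.7, 21.5, -12.6, 0, 0, 0]
    - [-15.7, 21.5, -12.6, 0, 0, 0]
    - [-15.7, 21.5, -12.6, 0, 0, 0]

```text
time_s: 3.5
position: [0.5776, -0.3544, 0.1511]
tool_rot: [[0.25, 0.866, 0.432], [0.435, -0.499, 0.749], [0.865, 0.0, -0.502]]
ft_force: [-0.1, 0.4, 0.3]
grip_width: 0.085
gripper_force: 0.0
```

```bash
python3 -c "
from h import *
st()
g=np.array([.623,-.2685,.048]);R=hp(60,30);z=R[:,2]
rel(g+.019*z-.13*z,R); rel(g+.019*z,R)
im=shot('wrist'); save('w1.png',im['frame'])
W=world(im)
b=(W[...,2]>.083)&(W[...,2]<.1)&(abs(W[...,0]-.625)<.06)&(abs(W[...,1]+.27)<.06)
if b.any(): print('cup rim',b.sum(),cv2.minEnclosingCircle(W[b][:,:2].astype(np.float32)),W[b][:,2].mean())"
```

```text
t 3.5 q [-59.   48.9  58.3  51.4 104.6 -30.4] p [ 0.5776 -0.3544  0.1511] F [-0.1  0.4  0.3] w 0.085 0.0
[[0.25, 0.87, 0.43], [0.44, -0.5, 0.75], [0.86, 0.0, -0.5]]
row [-4.1, -0.4, 2.5] [-0.0, 0.1, 0.0] rows 1.1
row [-4.0, -0.4, 15.5] [-0.0, 0.1, 0.0] rows 3.8
cup rim 2150 ((0.6220129728317261, -0.269784539937973), 0.03449878841638565) 0.0871138991627064
```

View pics/w1.png

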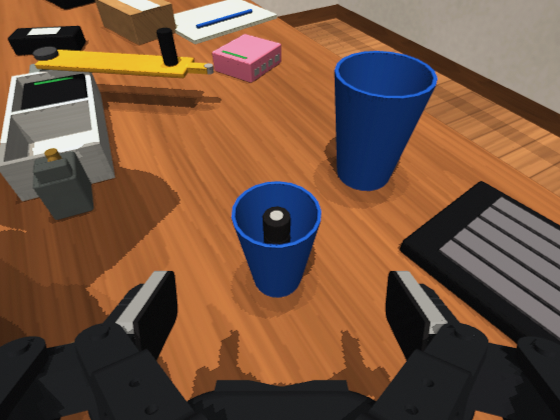

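```bash
python3 -c "
from h import *
st()
g=np.array([.6225,-.269,.060]);R=hp(60,30);z=R[:,2]
rel(g+.019*z-.11*z,R); rel(g+.019*z,R)"
```

```text
t 3.55 q [-58.9  48.7  58.6  51.4 104.5 -30.5] p [ 0.5771 -0.3521  0.152 ] F [-0.6  1.1 -0.4] w 0.0852 0.0
[[0.25, 0.87, 0.43], [0.43, -0.5, 0.75], [0.87, -0.0, -0.5]]
row [-3.2, -0.2, 3.7] [-0.1, 0.1, 0.1] rows 1.2
row [-3.2, -0.2, 14.7] [-0.1, 0.1, 0.1] rows 3.6
```

jog_arm:
  targets:
    - [-3.2, -0.1, 3.5, 0, 0, 0]
    - [-3.2, -0.1, 4.5, 0, 0, 0]
    - [-3.2, -0.1, 7.5, 0, 0, 0]
    - [-3.2, -0.1, 10.5, 0, 0, 0]
    - [-3.2, -0.1, 13, 0, 0, 0]
    - [-3.2, -0.1, 14.6, 0, 0, 0]
    - [-3.2, -0.1, 14.6, 0, 0, 0]
    - [-3.2, -0.1, 14.6, 0, 0, 0]

```text
time_s: 4.22
position: [0.6309, -0.2523, 0.0545]
tool_rot: [[0.247, 0.869, 0.429], [0.436, -0.495, 0.751], [0.865, 0.001, -0.501]]
ft_force: [0.4, 0.0, 0.2]
grip_width: 0.0853
gripper_force: 0.0
```

```bash
python3 -c "
from h import *
st()
g=np.array([.6225,-.269,.060]);R=hp(60,30);z=R[:,2]
rel(g+.019*z,R)
im=shot('wrist'); save('w2.png',im['frame'])"
```

```text
t 4.22 q [-50.5  53.   68.3  54.   90.1 -37. ] p [ 0.6309 -0.2523  0.0545] F [0.4 0.  0.2] w 0.0853 0.0
[[0.25, 0.87, 0.43], [0.44, -0.49, 0.75], [0.87, 0.0, -0.5]]
row [-0.5, 0.1, 0.0] [-0.3, 0.1, 0.2] rows 0.1
```

View pics/w2.png

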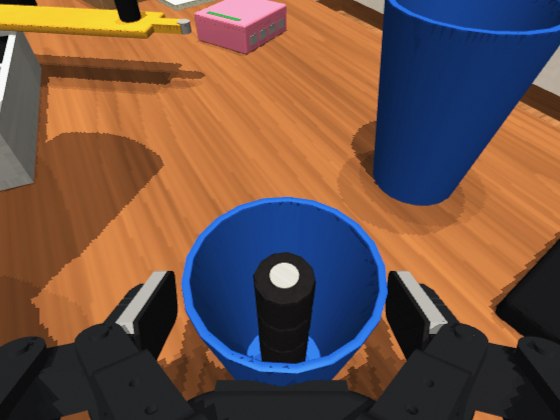

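jog_arm:
  targets:
    - [0, 0, 0, 0, 0, 0]
    - [0, 0, 0, 0, 0, 0]
    - [0, 0, 0, 0, 0, 0]
    - [0, 0, 0, 0, 0, 0]
    - [0, 0, 0, 0, 0, 0]
    - [0, 0, 0, 0, 0, 0]
    - [0, 0, 0, 0, 0, 0]
    - [0, 0, 0, 0, 0, 0]
  hand: 0
  newtons: 30

```text
time_s: 4.93
position: [0.6309, -0.2539, 0.0553]
tool_rot: [[0.246, 0.868, 0.431], [0.436, -0.497, 0.75], [0.865, 0.003, -0.501]]
ft_force: [-1.1, -2.9, 6.0]
grip_width: 0.063
gripper_force: 31.2
```

```bash
python3 -c "
from h import *
st()
im=shot('wrist'); save('w3.png',im['frame'])"
```

```text
t 4.93 q [-50.6  52.9  68.2  54.1  90.1 -37. ] p [ 0.6309 -0.2539  0.0553] F [-1.1 -2.9  6. ] w 0.063 31.2
[[0.25, 0.87, 0.43], [0.44, -0.5, 0.75], [0.87, 0.0, -0.5]]
```

View pics/w3.png

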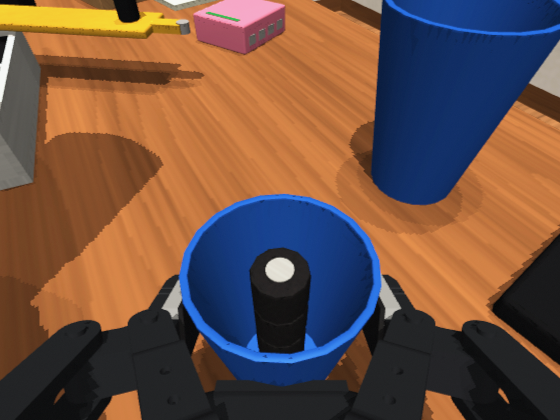

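```bash
cat >> h.py <<'E'
def G(g,h,b,roll=0):
    R=hp(h,b,1,roll); return np.array(g)+.019*R[:,2],R
def chain(*poses):
    """rows for successive poses, each call starting at the previous pose"""
    for a,b in zip(poses[:-1],poses[1:]): rel(b[0],b[1],a[0],a[1])
E
python3 -c "
from h import *
s=env.observe(); A=(np.array(s['position']),np.array(s['tool_rot']))
B=(A[0]+[0,0,.2],hp(60,30)); C=G([.449,.01,.23],105,30)
chain(A,B,C)"
```

```text
row [17.3, 0.1, -10.0] [-0.1, 0.1, 0.3] rows 4.8
row [4.5, -30.1, 14.7] [39.0, -0.0, -22.5] rows 8.1
```

jog_arm:
  targets:
    - [1, 0, -0.6, 0, 0, 0]
    - [4, 0, -2.3, 0, 0, 0]
    - [7.5, 0, -4.3, 0, 0, 0]
    - [11, 0, -6.4, 0, 0, 0]
    - [14, 0, -8.1, 0, 0, 0]
    - [17, 0, -9.8, 0, 0, 0]
    - [17.3, 0, -10, 0, 0, 0]
    - [17.3, 0, -10, 0, 0, 0]
  newtons: 45

```text
time_s: 5.65
position: [0.6307, -0.2529, 0.2565]
tool_rot: [[0.245, 0.868, 0.431], [0.44, -0.496, 0.749], [0.864, 0.006, -0.503]]
ft_force: [0.1, -0.0, -2.1]
grip_width: 0.0624
gripper_force: 48.8
```

jog_arm:
  targets:
    - [0.4, -2.5, 1.2, 3, 0, -2]
    - [1, -6.2, 3, 8, 0, -4.5]
    - [1.6, -10.5, 5.2, 14, 0, -8]
    - [2.3, -15, 7.4, 20, 0, -11.5]
    - [3, -20, 9.8, 26, 0, -15]
    - [3.7, -25, 12.2, 32, 0, -18.5]
    - [4.2, -28, 13.7, 36, 0, -21]
    - [4.5, -30.1, 14.7, 39, 0, -22.5]

```text
time_s: 6.32
position: [0.4525, 0.013, 0.2192]
tool_rot: [[-0.132, 0.963, -0.233], [0.483, 0.268, 0.834], [0.866, -0.002, -0.5]]
ft_force: [0.1, 1.0, -1.0]
grip_width: 0.0622
gripper_force: 48.9
```

```bash
python3 -c "
from h import *
st()
C=G([.449,.01,.23],105,30); rel(*C)
im=shot('scene'); save('s2.png',im['frame'])"
```

```text
t 6.32 q [-33.8  30.   86.1  37.3 111.7 -50.9] p [0.4525 0.013  0.2192] F [ 0.1  1.  -1. ] w 0.0622 48.9
[[-0.13, 0.96, -0.23], [0.48, 0.27, 0.83], [0.87, -0.0, -0.5]]
row [0.8, -0.4, 1.2] [-0.5, 0.0, 0.2] rows 0.4
```

View pics/s2.png

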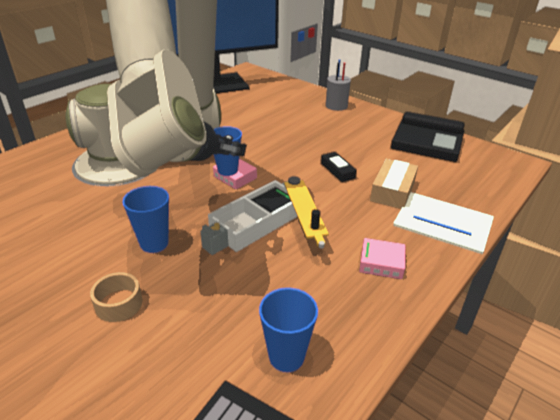

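```bash
python3 -c "
from h import *
C=G([.449,.01,.23],105,30);D=G([.449,.01,.145],105,0,45)
chain(C,D)
E=G([.462,.018,.145],105,0,135); F=G([.462,.018,.145],105,0,175)
chain(D,G([.449,.01,.145],105,0,90),E,F)"
```

```text
row [-6.4, -0.0, 4.0] [11.8, 28.4, 43.9] rows 7.5
row [0.0, 0.0, 0.0] [-0.0, 0.0, 45.0] rows 6.3
row [1.5, 0.0, 0.4] [-0.0, -0.0, 45.0] rows 6.3
row [0.0, -0.0, 0.0] [0.0, 0.0, 40.0] rows 5.6
```

jog_arm:
  targets:
    - [-1, 0, 0.6, 1.7, 4.1, 6.3]
    - [-2, 0, 1.2, 3.4, 8.2, 12.6]
    - [-3, 0, 1.9, 5.2, 12.5, 19]
    - [-4, 0, 2.5, 6.9, 16.6, 25.6]
    - [-5, 0, 3.1, 8.6, 20.7, 32]
    - [-5.8, 0, 3.6, 10.2, 24.6, 38]
    - [-6.4, 0, 4, 11.8, 28.4, 43.9]
    - [-6.4, 0, 4, 11.8, 28.4, 43.9]

```text
time_s: 7.03
position: [0.4526, 0.0141, 0.1428]
tool_rot: [[0.69, 0.675, -0.263], [0.184, 0.188, 0.965], [0.7, -0.714, 0.005]]
ft_force: [-0.2, 0.4, -1.2]
grip_width: 0.0619
gripper_force: 49.5
```

jog_arm:
  targets:
    - [0, 0, 0, 0, 0, 5]
    - [0, 0, 0, 0, 0, 11]
    - [0, 0, 0, 0, 0, 17]
    - [0, 0, 0, 0, 0, 23]
    - [0, 0, 0, 0, 0, 29]
    - [0, 0, 0, 0, 0, 35]
    - [0, 0, 0, 0, 0, 40]
    - [0, 0, 0, 0, 0, 45]

```text
time_s: 7.7
position: [0.4529, 0.014, 0.1444]
tool_rot: [[0.964, -0.005, -0.264], [0.264, -0.002, 0.964], [-0.006, -1.0, -0.001]]
ft_force: [-0.3, -0.8, -1.4]
grip_width: 0.0624
gripper_force: 49.6
```

```bash
python3 -c "
from h import *
st(); rel(*G([.449,.01,.145],105,0,90))
im=shot('scene'); save('s3.png',im['frame'])"
```

```text
t 7.7 q [-36.1  49.6  89.8  46.4 120.5  28.4] p [0.4529 0.014  0.1444] F [-0.3 -0.8 -1.4] w 0.0624 49.6
[[0.96, -0.01, -0.26], [0.26, -0.0, 0.96], [-0.01, -1.0, -0.0]]
row [-0.5, -0.1, 1.6] [0.1, 0.3, -0.3] rows 0.4
```

View pics/s3.png

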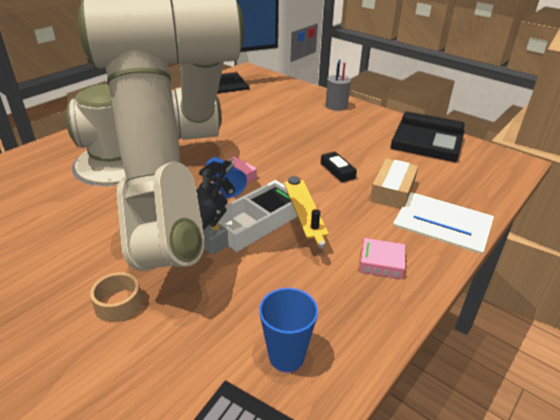

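jog_arm:
  targets:
    - [-0.3, 0, 1, 0, 0, 3]
    - [-0.4, 0, 1.6, 0, 0, 9]
    - [-0.3, 0, 1.8, 0, 0, 15]
    - [0, 0, 2, 0, 0, 21]
    - [0.3, 0, 2, 0, 0, 27]
    - [0.6, 0, 2, 0, 0, 33]
    - [0.8, 0, 2, 0, 0, 39]
    - [1, 0, 2, 0, 0, 45]

```text
time_s: 8.42
position: [0.4574, 0.036, 0.1445]
tool_rot: [[0.679, -0.685, -0.264], [0.185, -0.189, 0.964], [-0.71, -0.704, -0.001]]
ft_force: [-0.7, -0.5, -1.0]
grip_width: 0.0621
gripper_force: 49.5
```

jog_arm:
  targets:
    - [0, 0, 0, 0, 0, 5]
    - [0, 0, 0, 0, 0, 10]
    - [0, 0, 0, 0, 0, 15]
    - [0, 0, 0, 0, 0, 20]
    - [0, 0, 0, 0, 0, 25]
    - [0, 0, 0, 0, 0, 30]
    - [0, 0, 0, 0, 0, 35]
    - [0, 0, 0, 0, 0, 40]

```text
time_s: 9.08
position: [0.4573, 0.0359, 0.1446]
tool_rot: [[0.081, -0.961, -0.264], [0.021, -0.263, 0.964], [-0.996, -0.084, -0.001]]
ft_force: [0.0, -0.4, -1.0]
grip_width: 0.062
gripper_force: 49.5
```

```bash
python3 -c "
from h import *
st()
im=shot('scene'); t=shot('top'); 
a=cv2.resize(im['frame'][130:290,130:340],(525,400)); b=cv2.resize(t['frame'][200:310,200:400],(525,289),interpolation=cv2.INTER_CUBIC)
save('s4.png',np.vstack([a[:300],b]))"
```

```text
t 9.08 q [-34.   49.4  90.6  48.3 119.1 113.9] p [0.4573 0.0359 0.1446] F [ 0.  -0.4 -1. ] w 0.062 49.5
[[0.08, -0.96, -0.26], [0.02, -0.26, 0.96], [-1.0, -0.08, -0.0]]
```

View pics/s4.png

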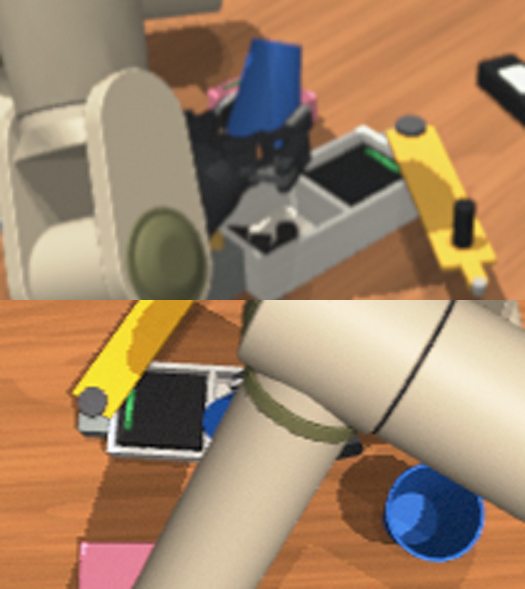

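jog_arm:
  targets:
    - [-2, 0, 0, 0, 0, 0]
    - [-6, 0, 0, 0, 0, 0]
    - [-10, 0, 0, 0, 0, 0]
    - [-13, 0, 0, 0, 0, 0]
    - [-13, 0, 0, 0, 0, 0]

```text
time_s: 9.6
position: [0.4461, 0.0331, 0.2782]
tool_rot: [[0.095, -0.96, -0.265], [0.019, -0.264, 0.964], [-0.995, -0.097, -0.007]]
ft_force: [0.8, 0.5, 0.1]
grip_width: 0.0622
gripper_force: 49.6
```

```bash
python3 -c "
from h import *
st()
im=shot('scene'); w=shot('wrist'); 
a=cv2.resize(im['frame'][170:270,170:320],(600,400),interpolation=cv2.INTER_CUBIC)
save('s5.png',np.vstack([a[:300],cv2.resize(w['frame'],(600,450))[:300]]))
t=shot('top')
for n,i in (('scene',im),('top',t),('wrist',w)):
  W=world(i)
  for r in env.regions_of(n,'foot0_center')[:6]: print(n,round(r['score'],2),r['point'],r['pixels'].sum(),np.nanmedian(W[r['pixels']],0).round(3))
"
```

```text
t 9.6 q [-34.9  36.   88.8  55.2 128.9 126.9] p [0.4461 0.0331 0.2782] F [0.8 0.5 0.1] w 0.0622 49.6
[[0.1, -0.96, -0.26], [0.02, -0.26, 0.96], [-1.0, -0.1, -0.01]]
```

View pics/s5.png

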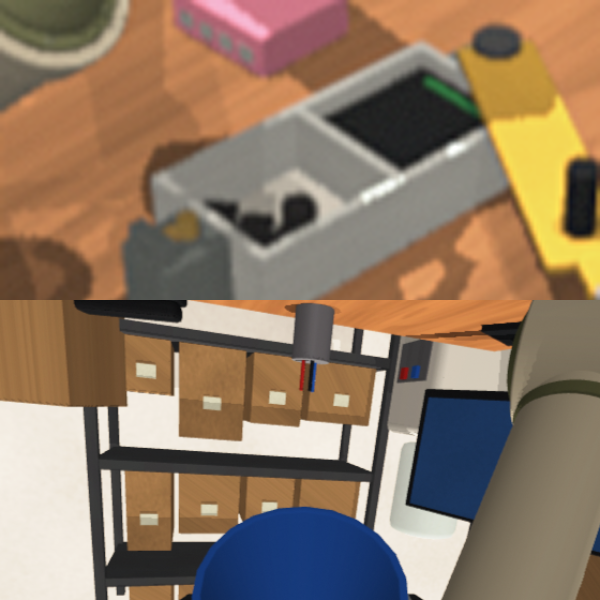

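jog_arm:
  targets:
    - [0, 0, 0, 0, 0, -7]
    - [0, 0, 0, 0, 0, -14]
    - [0, 0, 0, 0, 0, -21]
    - [0, 0, 0, 0, 0, -28]
    - [0, 0, 0, 0, 0, -35]
    - [0, 0, 0, 0, 0, -42]
    - [0, 0, 0, 0, 0, -49]
    - [0, 0, 0, 0, 0, -56]

```text
time_s: 10.57
position: [0.4466, 0.0331, 0.2737]
tool_rot: [[0.846, -0.463, -0.265], [0.232, -0.127, 0.964], [-0.48, -0.877, -0.0]]
ft_force: [-0.2, -0.2, -1.2]
grip_width: 0.0624
gripper_force: 49.5
```

jog_arm:
  targets:
    - [0, 0, 0, 0, 0, -7]
    - [0, 0, 0, 0, 0, -14]
    - [0, 0, 0, 0, 0, -21]
    - [0, 0, 0, 0, 0, -28]
    - [0, 0, 0, 0, 0, -35]
    - [0, 0, 0, 0, 0, -42]
    - [0, 0, 0, 0, 0, -49]
    - [0, 0, 0, 0, 0, -56]

```text
time_s: 11.23
position: [0.4466, 0.0331, 0.2737]
tool_rot: [[0.857, 0.443, -0.265], [0.235, 0.121, 0.964], [0.459, -0.889, -0.001]]
ft_force: [-0.1, -0.2, 0.0]
grip_width: 0.0625
gripper_force: 49.5
```

```bash
python3 -c "
from h import *
st()
rel(*G([.6225,-.269,.25],60,30))"
```

```text
t 11.23 q [-34.8  36.6  89.   55.1 128.7  14.5] p [0.4466 0.0331 0.2737] F [-0.1 -0.2  0. ] w 0.0625 49.5
[[0.86, 0.44, -0.26], [0.24, 0.12, 0.96], [0.46, -0.89, -0.0]]
row [7.5, 7.6, -32.6] [-54.1, -1.2, -46.3] rows 9.9
```

jog_arm:
  targets:
    - [0.7, 0.7, -3.2, -5.4, 0, -4.6]
    - [1.5, 1.5, -6.5, -10.8, 0, -9.2]
    - [2.2, 2.3, -9.8, -16.2, 0, -14]
    - [3, 3, -13, -21.6, 0, -18.5]
    - [3.8, 3.8, -16.3, -27, -0.6, -23]
    - [4.5, 4.6, -19.6, -32.4, -1, -27.8]
    - [5.3, 5.3, -22.8, -38, -1, -32.4]
    - [6, 6.1, -26.1, -43.2, -1, -37]

```text
time_s: 11.9
position: [0.5948, -0.1988, 0.2472]
tool_rot: [[0.391, 0.88, 0.269], [0.36, -0.415, 0.836], [0.847, -0.23, -0.479]]
ft_force: [0.5, -0.3, -0.8]
grip_width: 0.0623
gripper_force: 49.6
```

```bash
python3 -c "
from h import *
st()
rel(*G([.6225,-.269,.25],60,30))"
```

```text
t 11.9 q [-48.3  39.1  63.5  53.3 109.3 -11.8] p [ 0.5948 -0.1988  0.2472] F [ 0.5 -0.3 -0.8] w 0.0623 49.6
[[0.39, 0.88, 0.27], [0.36, -0.42, 0.84], [0.85, -0.23, -0.48]]
row [-1.2, 5.6, -3.4] [-10.7, 0.0, -9.2] rows 2.0
```

jog_arm:
  targets:
    - [-0.6, 2.8, -1.7, -5.4, 0, -4.6]
    - [-1.2, 5.6, -3.4, -10.7, 0, -9.2]
    - [-1.2, 5.6, -3.4, -10.7, 0, -9.2]
    - [-1.2, 5.6, -3.4, -10.7, 0, -9.2]

```text
time_s: 12.23
position: [0.629, -0.2536, 0.2392]
tool_rot: [[0.256, 0.867, 0.428], [0.429, -0.499, 0.753], [0.866, -0.009, -0.5]]
ft_force: [1.0, 1.1, -0.8]
grip_width: 0.0622
gripper_force: 49.6
```

```bash
python3 -c "
from h import *
st()
R=hp(60,30); rel([.6309,-.2535,.059],R)
w=shot('wrist');f=w['frame'].astype(int);np.save('w.npy',w['frame']);W=world(w)
d=(f.max(-1)<60); b=(f[...,2]>f[...,0]+50)
p=env.regions_of('wrist','cup'); 
for r in p[:3]:
  m=r['pixels']; rr,cc=np.where(m); print(r['score'],r['point'],m.sum(),rr.min(),rr.max(),cc.min(),cc.max())
# column centre profile through cup
for c in (260,280,300): print(c,[tuple(f[r,c]) for r in range(190,400,15)],W[190:400:30,c,2].round(3))
t=shot('top');W=world(t); m=(abs(W[...,0]-.4787)<.06)&(abs(W[...,1]-.006)<.055)
g=np.where(m)[0].min(),np.where(m)[0].max(),np.where(m)[1].min(),np.where(m)[1].max(); print(g)
dk=t['frame'].max(-1)<70
print('\n'.join(''.join('#' if dk[r,c] else '.' for c in range(g[2],g[3]+1))+' '+' '.join('%2d'%(W[r,c,2]*1000) for c in range(g[2],g[3]+1,2)) for r in range(g[0],g[1]+1)))"
```

```text
t 12.23 q [-50.7  40.8  60.4  55.8 102.  -20. ] p [ 0.629  -0.2536  0.2392] F [ 1.   1.1 -0.8] w 0.0622 49.6
[[0.26, 0.87, 0.43], [0.43, -0.5, 0.75], [0.87, -0.01, -0.5]]
row [-15.6, 0.3, 9.1] [-0.3, -0.0, -0.4] rows 4.3
0.89 [285.9, 279.3] 29497 194 386 180 380
0.66 [230.5, 403.8] 7061 186 295 346 451
260 [(np.int64(181), np.int64(109), np.int64(58)), (np.int64(20), np.int64(56), np.int64(121)), (np.int64(19), np.int64(55), np.int64(121)), (np.int64(19), np.int64(55), np.int64(120)), (np.int64(20), np.int64(54), np.int64(119)), (np.int64(19), np.int64(54), np.int64(118)), (np.int64(20), np.int64(54), np.int64(118)), (np.int64(19), np.int64(53), np.int64(118)), (np.int64(19), np.int64(53), np.int64(117)), (np.int64(19), np.int64(52), np.int64(115)), (np.int64(44), np.int64(110), np.int64(218)), (np.int64(36), np.int64(99), np.int64(203)), (np.int64(14), np.int64(41), np.int64(91)), (np.int64(30), np.int64(32), np.int64(33))] [0.    0.264 0.246 0.226 0.204 0.189 0.265]
280 [(np.int64(166), np.int64(98), np.int64(52)), (np.int64(19), np.int64(56), np.int64(123)), (np.int64(20), np.int6
[... 1782 characters left out ...]
rint('\n'.join(''.join('#' if dk[r,c] else '.' for c in range(g[2],g[3]+1))+' '+' '.join('%2d'%(W[r,c,2]*1000) for c in range(g[2],g[3]+1,2)) for r in range(g[0],g[1]+1)))
                                                                                     ~~~~~~~~^^^^^^^^^^^^^^^^^^^^^^^^^^^^^^^^^^^^^^^^^^^^^^^^^^^^^
  File "<string>", line 15, in <genexpr>
    print('\n'.join(''.join('#' if dk[r,c] else '.' for c in range(g[2],g[3]+1))+' '+' '.join('%2d'%(W[r,c,2]*1000) for c in range(g[2],g[3]+1,2)) for r in range(g[0],g[1]+1)))
                                                                                              ~~~~~^^~~~~~~~~~~~~~~
ValueError: cannot convert float NaN to integer
```

jog_arm:
  targets:
    - [-3.5, 0.1, 2, 0, 0, 0]
    - [-7, 0.2, 4.1, 0, 0, 0]
    - [-10.5, 0.3, 6.1, 0, 0, 0]
    - [-13.5, 0.3, 7.9, 0, 0, -0.4]
    - [-15.4, 0.3, 9, 0, 0, -0.4]
    - [-15.4, 0.3, 9, 0, 0, -0.4]
    - [-15.4, 0.3, 9, 0, 0, -0.4]
    - [-15.4, 0.3, 9, 0, 0, -0.4]

```text
time_s: 13.05
position: [0.6321, -0.2533, 0.0645]
tool_rot: [[0.246, 0.869, 0.43], [0.436, -0.495, 0.751], [0.866, 0.003, -0.501]]
ft_force: [0.3, -0.8, 0.5]
grip_width: 0.0622
gripper_force: 49.6
```

```bash
python3 -c "
from h import *
st()
R=hp(60,30); rel([.6309,-.2535,.0555],R)
w=shot('wrist');W=world(w);m=env.regions_of('wrist','cup')[0]['pixels'];Z=W[m]; ok=np.isfinite(Z[:,2]); Z=Z[ok]; print('rim z',np.percentile(Z[:,2],[50,90,97,99]).round(4))
t=shot('top');W=np.nan_to_num(world(t),nan=-.001)
dk=t['frame'].max(-1)<70
print('\n'.join(''.join('#' if dk[r,c] else '.' for c in range(278,320))+' '+' '.join('%2d'%(W[r,c,2]*1000) for c in range(278,320,2)) for r in range(226,266)))"
```

```text
t 13.05 q [-50.4  52.3  67.9  54.1  90.7 -36.2] p [ 0.6321 -0.2533  0.0645] F [ 0.3 -0.8  0.5] w 0.0622 49.6
[[0.25, 0.87, 0.43], [0.44, -0.5, 0.75], [0.87, 0.0, -0.5]]
row [-0.8, -0.1, 0.4] [-0.2, 0.0, 0.3] rows 0.2
rim z [0.1042 0.1243 0.1272 0.1276]
.......................................... 52 52 51 48 48 52 54 52 51 50 47 53 50 52 51  3  0  4 -1  2  3
.......................................... 39 48 47 44 50 48 51 52 52 52 50 53 48 53 52 48 49 49 51 50 -1
.......................................... 26 52 31 33 33 35 35 38 37 42 41 45 47 49 50 51 51 50 53 49  1
#......................................... 14 50 15 15 18 20 22 26 22 30 28 31 32 35 36 40 42 42 47 49  0
.......................................... 37 48 10 10 13  9  7  5  8 10 16 16 17 20 22 22 25 28 31 47  2
.......................................... 24 48 13 11 10  8 10  8 11 10  7  8  9 12  9  8  9 14 16 49  0
.......................................... 17 50  9 12  9  7 10  9  9  9  7 12  9  8 10  5  8  9  9 49  0
..........................................  9 52  7  6 10 11  5 10 10  9  8  9 24 11 -1 10  9 10  3 50  2
[... 2692 characters left out ...]
. 52 50 47 49 49 52 51 53 48 53 51 51 50  9 11 11  9  9 42 49  0
.......................................... 43 42 50 51 51 52 49 51 51 50 52 52 51 54 53 50 50 51 50 54  0
.......................................... 18 22 20 24 26 33 34 35 41 46 46 49 50 50 51 47 51 54 50 46  0
..........................................  1  0  2  5  5  7 11 13 16 24 20 26 28 31 32 38 44 43 50 52  0
..........................................  0  0  1  0  0  4  3 -1  3  0  0  1  4  5 11 15 15 16 21  0 -1
..........................................  1  1  2  5 -2 -3  0  1  0  3  0  2  1  1  3  2  1  1  0  0  3
..........................................  4  0  1  2  1  0  0  4  0  3 -1  0  2  0  1 -1  0  1  0  0 -2
```

jog_arm:
  targets:
    - [-0.3, 0, 0.15, 0, 0, 0]
    - [-0.45, 0, 0.25, 0, 0, 0]
    - [-0.6, 0, 0.3, 0, 0, 0]
    - [-0.6, 0, 0.3, 0, 0, 0]

```text
time_s: 13.53
position: [0.6313, -0.2537, 0.0556]
tool_rot: [[0.248, 0.868, 0.429], [0.435, -0.496, 0.752], [0.866, 0.0, -0.5]]
ft_force: [0.1, -0.4, -0.8]
grip_width: 0.0624
gripper_force: 49.6
```

```bash
python3 -c "
from h import *
st()
w=shot('scene');W=world(w);f=w['frame'].astype(int)
m=(f[...,2]>f[...,0]+40)&(abs(W[...,0]-.6225)<.055)&(abs(W[...,1]+.269)<.055)
print(m.sum(),'z',np.percentile(W[m][:,2],[0.5,2,5,50,95,98,99.5]).round(4))"
```

```text
t 13.53 q [-50.5  53.   68.1  54.   90.3 -36.8] p [ 0.6313 -0.2537  0.0556] F [ 0.1 -0.4 -0.8] w 0.0624 49.6
[[0.25, 0.87, 0.43], [0.43, -0.5, 0.75], [0.87, 0.0, -0.5]]
1294 z [0.0054 0.0092 0.0146 0.0699 0.0925 0.0932 0.0953]
```

jog_arm:
  targets:
    - [-0.1, 0, 0.05, 0, 0, 0]
    - [-0.2, 0, 0.1, 0, 0, 0]
    - [-0.2, 0, 0.1, 0, 0, 0]

```text
time_s: 13.83
position: [0.6316, -0.2536, 0.0552]
tool_rot: [[0.245, 0.869, 0.43], [0.434, -0.495, 0.753], [0.867, 0.002, -0.498]]
ft_force: [-1.1, 0.3, 9.1]
grip_width: 0.0619
gripper_force: 49.1
```

jog_arm:
  targets:
    - [0.1, 0, -0.05, 0, 0, 0]
    - [0.1, 0, -0.05, 0, 0, 0]
    - [0.1, 0, -0.05, 0, 0, 0]
    - [0.1, 0, -0.05, 0, 0, 0]
    - [0.1, 0, -0.05, 0, 0, 0]
    - [0.1, 0, -0.05, 0, 0, 0]
  hand: 1

```text
time_s: 14.33
position: [0.6313, -0.2537, 0.0546]
tool_rot: [[0.248, 0.868, 0.43], [0.435, -0.496, 0.752], [0.866, 0.0, -0.5]]
ft_force: [-0.3, 0.2, -0.3]
grip_width: 0.0854
gripper_force: 0.0
```

jog_arm:
  targets:
    - [0.1, 0, -1, 0, 0, 0]
    - [0.1, 0, -3, 0, 0, 0]
    - [0.1, 0, -6, 0, 0, 0]
    - [0.1, 0, -9, 0, 0, 0]
    - [0.1, 0, -12, 0, 0, 0]
    - [2, 0, -14, 0, 0, 0]
    - [5, 0, -16, 0, 0, 0]
    - [8, 0, -17, 0, 0, 0]

```text
time_s: 15.0
position: [0.5768, -0.3492, 0.211]
tool_rot: [[0.249, 0.867, 0.432], [0.435, -0.498, 0.75], [0.865, 0.001, -0.501]]
ft_force: [1.5, -0.1, 1.2]
grip_width: 0.0851
gripper_force: 0.0
```

```bash
python3 -c "
from h import *
st()
for n in('scene','top'):
  w=shot(n);W=world(w);f=w['frame'].astype(int)
  m=(f[...,2]>f[...,0]+40)&(abs(W[...,0]-.6225)<.07)&(abs(W[...,1]+.269)<.07)
  b=m&(W[...,2]>.08)
  print(m.sum(),'z',np.percentile(W[m][:,2],[2,50,98]).round(4),cv2.minEnclosingCircle(W[b][:,:2].astype(np.float32)))
  k=(W[...,2]>.103)&(W[...,2]<.112)&(abs(W[...,0]-.646)<.03)&(abs(W[...,1]-.069)<.03); print('knob',k.sum(),W[k].mean(0).round(4),((W[k].min(0)+W[k].max(0))/2).round(4))"
```

```text
t 15.0 q [-58.8  45.1  56.   52.9 108.3 -25.3] p [ 0.5768 -0.3492  0.211 ] F [ 1.5 -0.1  1.2] w 0.0851 0.0
[[0.25, 0.87, 0.43], [0.43, -0.5, 0.75], [0.87, 0.0, -0.5]]
1613 z [0.0102 0.066  0.0923] ((0.624306857585907, -0.26778215169906616), 0.03472702577710152)
knob 58 [0.647  0.0678 0.108 ] [0.6462 0.0683 0.1073]
523 z [0.0033 0.0573 0.0933] ((0.6242788434028625, -0.2685209810733795), 0.035084836184978485)
knob 40 [0.645  0.0712 0.1077] [0.6457 0.0714 0.1073]
```

```bash
cat >> h.py <<'E'
PIV=np.array([.4996,.1801]); TR=-.1193
def K(th,z,r=.185,dth=0):
    """tool-down pose at knob for bar angle th"""
    my=np.array([np.sin(TR),-np.cos(TR)]); x=np.array([np.cos(TR),np.sin(TR)])
    u=np.cos(th)*my+np.sin(th)*x; n=-np.sin(th)*my+np.cos(th)*x
    y=np.array([*n,0]); zz=np.array([0,0,-1.]); R=np.stack([np.cross(y,zz),y,zz],1)
    return np.array([*(PIV+r*u),z]),R
E
python3 -c "
from h import *
s=env.observe(); A=(np.array(s['position']),np.array(s['tool_rot']))
print(K(1.04,.2)[0],K(0,.1)[0])
chain(A,K(1.04,.22),K(1.04,.073))"
```

```text
[0.64686472 0.06812633 0.2       ] [ 0.47758182 -0.00358506  0.1       ]
row [20.5, -14.7, 33.8] [43.1, -48.3, -74.0] rows 13.7
row [0.0, 0.0, 14.7] [0.0, 0.0, 0.0] rows 3.5
```

jog_arm:
  targets:
    - [10, -7, 16, 21, -24, -36]
    - [10, -7, 16, 21, -24, -36]
    - [10, -7, 16, 21, -24, -36]
    - [10, -7, 16, 21, -24, -36]
    - [20.5, -14.7, 33.8, 43.1, -48.3, -74]
    - [20.5, -14.7, 33.8, 43.1, -48.3, -74]
    - [20.5, -14.7, 33.8, 43.1, -48.3, -74]
    - [20.5, -14.7, 33.8, 43.1, -48.3, -74]

```text
time_s: 15.77
position: [0.6321, -0.0166, 0.2166]
tool_rot: [[-0.37, 0.928, 0.031], [0.835, 0.318, 0.449], [0.407, 0.192, -0.893]]
ft_force: [0.7, -0.1, -0.0]
grip_width: 0.0853
gripper_force: 0.0
```

```bash
python3 -c "
from h import *
st(); rel(*K(1.04,.22))"
```

```text
t 15.77 q [-22.6  32.4  63.2  25.3  93.2 -44.4] p [ 0.6321 -0.0166  0.2166] F [ 0.7 -0.1 -0. ] w 0.0853 0.0
[[-0.37, 0.93, 0.03], [0.83, 0.32, 0.45], [0.41, 0.19, -0.89]]
row [6.7, 4.1, 3.5] [17.8, -20.5, -30.9] rows 5.7
```

jog_arm:
  targets:
    - [6.7, 4.1, 3.5, 17.8, -20.5, -30.9]
    - [6.7, 4.1, 3.5, 17.8, -20.5, -30.9]
    - [6.7, 4.1, 3.5, 17.8, -20.5, -30.9]
    - [6.7, 4.1, 3.5, 17.8, -20.5, -30.9]
    - [6.7, 4.1, 3.5, 17.8, -20.5, -30.9]
    - [6.7, 4.1, 3.5, 17.8, -20.5, -30.9]
    - [6.7, 4.1, 3.5, 17.8, -20.5, -30.9]
    - [6.7, 4.1, 3.5, 17.8, -20.5, -30.9]

```text
time_s: 16.43
position: [0.6465, 0.0671, 0.2205]
tool_rot: [[-0.793, 0.609, -0.002], [0.609, 0.793, 0.005], [0.005, 0.003, -1.0]]
ft_force: [0.4, -1.2, -0.1]
grip_width: 0.0853
gripper_force: 0.0
```

```bash
python3 -c "
from h import *
st(); rel(*K(1.04,.072))
w=shot('wrist');W=world(w)
k=(W[...,2]>.102)&(W[...,2]<.112)&(abs(W[...,0]-.646)<.03)&(abs(W[...,1]-.069)<.03); print('knob',k.sum(),W[k].mean(0).round(4) if k.any() else 0)"
```

```text
t 16.43 q [ -4.6  32.6  57.7   0.3  89.9 -57.1] p [0.6465 0.0671 0.2205] F [ 0.4 -1.2 -0.1] w 0.0853 0.0
[[-0.79, 0.61, -0.0], [0.61, 0.79, 0.0], [0.0, 0.0, -1.0]]
row [-0.0, 0.1, 14.8] [0.1, -0.3, -0.3] rows 3.6
knob 536 [0.6447 0.0709 0.1063]
```

jog_arm:
  targets:
    - [0, 0.2, 4, 0, 0, 0]
    - [0, 0.2, 8, 0, 0, 0]
    - [0, 0.2, 11, 0, 0, 0]
    - [0, 0.2, 13.5, 0, 0, 0]
    - [0, 0.2, 14.6, 0, 0, 0]
    - [0, 0.2, 14.6, 0, 0, 0]
    - [0, 0.2, 14.6, 0, 0, 0]

```text
time_s: 17.07
position: [0.6484, 0.0681, 0.0754]
tool_rot: [[-0.793, 0.609, -0.001], [0.609, 0.793, 0.004], [0.003, 0.003, -1.0]]
ft_force: [0.2, 0.4, 1.4]
grip_width: 0.0855
gripper_force: 0.0
```

jog_arm:
  targets:
    - [0, 0, 0, 0, 0, 0]
    - [0, 0, 0, 0, 0, 0]
    - [0, 0, 0, 0, 0, 0]
    - [0, 0, 0, 0, 0, 0]
    - [0, 0, 0, 0, 0, 0]
    - [0, 0, 0, 0, 0, 0]
    - [0, 0, 0, 0, 0, 0]
    - [0, 0, 0, 0, 0, 0]
  hand: 0
  newtons: 25

```text
time_s: 17.73
position: [0.6479, 0.0688, 0.075]
tool_rot: [[-0.794, 0.608, -0.001], [0.608, 0.794, 0.003], [0.003, 0.002, -1.0]]
ft_force: [-0.5, 0.6, 4.1]
grip_width: 0.0193
gripper_force: 26.4
```

```bash
python3 -c "
from h import *
st()
s=env.observe(); p=np.array(s['position']); d=p[:2]-PIV; print(np.linalg.norm(d)); A=(p,np.array(s['tool_rot']))
z=p[2]
P=[K(t,z) for t in np.linspace(1.04,.54,9)[1:]]; Q=[K(t,z) for t in np.linspace(.54,.10,9)[1:]]
for q in P: chain(K(1.04,z),q)
print()
for q in Q: chain(K(.54,z),q)"
```

```text
t 17.73 q [ -4.4  39.6  69.3   0.2  71.1 -57. ] p [0.6479 0.0688 0.075 ] F [-0.5  0.6  4.1] w 0.0193 26.4
[[-0.79, 0.61, -0.0], [0.61, 0.79, 0.0], [0.0, 0.0, -1.0]]
0.18542320599019227
row [0.0, -1.2, 0.0] [0.0, 0.0, 3.6] rows 0.5
row [0.1, -2.3, 0.0] [0.0, 0.0, 7.2] rows 1.0
row [0.3, -3.4, 0.0] [0.0, 0.0, 10.7] rows 1.5
row [0.6, -4.6, 0.0] [0.0, 0.0, 14.3] rows 2.0
row [0.9, -5.7, 0.0] [0.0, 0.0, 17.9] rows 2.5
row [1.3, -6.8, 0.0] [0.0, 0.0, 21.5] rows 3.0
row [1.7, -7.8, 0.0] [0.0, 0.0, 25.1] rows 3.5
row [2.3, -8.9, 0.0] [0.0, 0.0, 28.6] rows 4.0

row [0.0, -1.0, 0.0] [0.0, 0.0, 3.2] rows 0.4
row [0.1, -2.0, 0.0] [0.0, 0.0, 6.3] rows 0.9
row [0.3, -3.0, 0.0] [0.0, 0.0, 9.5] rows 1.3
row [0.4, -4.0, 0.0] [0.0, 0.0, 12.6] rows 1.8
row [0.7, -5.0, 0.0] [0.0, 0.0, 15.8] rows 2.2
row [1.0, -6.0, 0.0] [0.0, 0.0, 18.9] rows 2.6
row [1.4, -6.9, 0.0] [0.0, 0.0, 22.1] rows 3.1
row [1.8, -7.9, 0.0] [0.0, 0.0, 25.2] rows 3.5
```

jog_arm:
  targets:
    - [0, -1.2, 0, 0, 0, 3.6]
    - [0.1, -2.3, 0, 0, 0, 7.2]
    - [0.3, -3.4, 0, 0, 0, 10.7]
    - [0.6, -4.6, 0, 0, 0, 14.3]
    - [0.9, -5.7, 0, 0, 0, 17.9]
    - [1.3, -6.8, 0, 0, 0, 21.5]
    - [1.7, -7.8, 0, 0, 0, 25.1]
    - [2.3, -8.9, 0, 0, 0, 28.6]

```text
time_s: 18.4
position: [0.576, 0.0112, 0.0751]
tool_rot: [[-0.404, 0.915, 0.001], [0.915, 0.404, 0.002], [0.001, 0.002, -1.0]]
ft_force: [1.7, -3.7, 3.4]
grip_width: 0.0194
gripper_force: 26.4
```

```bash
python3 -c "
from h import *
st(); rel(*K(.54,.075)); rel(*K(.1,.075))
s=env.observe(); d=np.array(s['position'])[:2]-PIV; print(np.linalg.norm(d))"
```

```text
t 18.4 q [-10.7  33.2  82.9   0.1  63.8 -34.6] p [0.576  0.0112 0.0751] F [ 1.7 -3.7  3.4] w 0.0194 26.4
[[-0.4, 0.91, 0.0], [0.91, 0.4, 0.0], [0.0, 0.0, -1.0]]
row [0.0, -0.1, 0.0] [0.1, -0.1, -0.3] rows 0.0
row [1.8, -8.0, -0.0] [0.1, -0.1, 24.9] rows 3.5
0.1853336832596257
```

jog_arm:
  targets:
    - [0, -1, 0, 0, 0, 3.2]
    - [0.1, -2, 0, 0, 0, 6.3]
    - [0.3, -3, 0, 0, 0, 9.5]
    - [0.4, -4, 0, 0, 0, 12.6]
    - [0.7, -5, 0, 0, 0, 15.8]
    - [1, -6, 0, 0, 0, 18.9]
    - [1.4, -6.9, 0, 0, 0, 22.1]
    - [1.8, -7.9, 0, 0, 0, 25.2]

```text
time_s: 19.07
position: [0.4966, -0.0056, 0.0751]
tool_rot: [[0.024, 1.0, 0.001], [1.0, -0.024, -0.001], [-0.001, 0.001, -1.0]]
ft_force: [0.6, -9.2, 2.1]
grip_width: 0.0192
gripper_force: 26.4
```

```bash
python3 -c "
from h import *
st(); rel(*K(.1,.075)); rel(*K(.05,.075)); rel(*K(0,.075)); rel(*K(-.02,.075))
s=env.observe(); d=np.array(s['position'])[:2]-PIV; print(np.linalg.norm(d))"
```

```text
t 19.07 q [-14.3  26.9  95.9  -0.   57.1 -12.9] p [ 0.4966 -0.0056  0.0751] F [ 0.6 -9.2  2.1] w 0.0192 26.4
[[0.02, 1.0, 0.0], [1.0, -0.02, -0.0], [-0.0, 0.0, -1.0]]
row [0.1, -0.1, 0.0] [0.1, 0.0, -0.3] rows 0.0
row [0.1, -1.0, 0.0] [0.1, 0.0, 2.6] rows 0.4
row [0.2, -1.9, 0.0] [0.1, 0.0, 5.5] rows 0.8
row [0.2, -2.3, 0.0] [0.1, 0.0, 6.6] rows 0.9
0.18569363438451555
```

jog_arm:
  targets:
    - [0, -0.5, 0, 0, 0, 1.3]
    - [0, -0.9, 0, 0, 0, 2.6]
    - [0, -1.2, 0, 0, 0, 3.5]
    - [0, -1.5, 0, 0, 0, 4.5]
    - [0, -1.8, 0, 0, 0, 5]
    - [0, -2, 0, 0, 0, 5.5]
    - [0, -2.2, 0, 0, 0, 5.5]
    - [0, -2.2, 0, 0, 0, 5.5]

```text
time_s: 19.73
position: [0.4767, -0.0042, 0.0752]
tool_rot: [[0.118, 0.993, 0.006], [0.993, -0.118, 0.001], [0.002, 0.006, -1.0]]
ft_force: [9.8, -4.5, -3.9]
grip_width: 0.0192
gripper_force: 26.2
```

```bash
python3 -c "
from h import *
st(); rel(*K(0,.075)); rel(*K(-.02,.075))
s=env.observe(); d=np.array(s['position'])[:2]-PIV; print(np.linalg.norm(d),np.arctan2(d@[np.cos(TR),np.sin(TR)],d@[np.sin(TR),-np.cos(TR)]))"
```

```text
t 19.73 q [-14.9  25.3  99.1   0.2  55.3  -8.2] p [ 0.4767 -0.0042  0.0752] F [ 9.8 -4.5 -3.9] w 0.0192 26.2
[[0.12, 0.99, 0.01], [0.99, -0.12, 0.0], [0.0, 0.01, -1.0]]
row [0.1, 0.1, 0.0] [0.3, -0.1, 0.0] rows 0.0
row [0.1, -0.3, 0.0] [0.3, -0.1, 1.2] rows 0.2
0.1857380826312974 -0.004160997321489998
```

jog_arm:
  targets:
    - [0, -0.2, 0, 0, 0, 0]
    - [0, -0.3, 0, 0, 0, 0]
    - [0, -0.3, 0, 0, 0, 0]

```text
time_s: 19.98
position: [0.4766, -0.0043, 0.0754]
tool_rot: [[0.119, 0.993, 0.012], [0.993, -0.119, 0.001], [0.002, 0.012, -1.0]]
ft_force: [22.6, -3.1, -12.7]
grip_width: 0.0192
gripper_force: 26.7
```

jog_arm:
  targets:
    - [0, 0.3, 0, 0, 0, 0]
    - [0, 0.3, 0, 0, 0, 0]

```text
time_s: 20.15
position: [0.4767, -0.0042, 0.0751]
tool_rot: [[0.118, 0.993, 0.005], [0.993, -0.118, 0.001], [0.002, 0.004, -1.0]]
ft_force: [9.0, -3.9, -2.7]
grip_width: 0.0193
gripper_force: 26.4
```

jog_arm:
  targets:
    - [0, 0, 0, 0, 0, 0]
    - [0, 0, 0, 0, 0, 0]
    - [0, 0, 0, 0, 0, 0]
    - [0, 0, 0, 0, 0, 0]
    - [0, 0, 0, 0, 0, 0]
    - [0, 0, 0, 0, 0, 0]
  hand: 1

```text
time_s: 20.65
position: [0.4739, -0.003, 0.0746]
tool_rot: [[0.117, 0.993, -0.001], [0.993, -0.117, 0.003], [0.003, -0.002, -1.0]]
ft_force: [-0.2, -0.4, 0.8]
grip_width: 0.0854
gripper_force: 0.0
```

jog_arm:
  targets:
    - [0, 0, -2, 0, 0, 0]
    - [0, 0, -6, 0, 0, 0]
    - [0, 0, -10, 0, 0, 0]
    - [0, 0, -14, 0, 0, 0]
    - [0, 0, -18, 0, 0, 0]
    - [0, 0, -20, 0, 0, 0]
    - [0, 0, -20, 0, 0, 0]
    - [0, 0, -20, 0, 0, 0]

```text
time_s: 21.32
position: [0.4743, -0.0037, 0.275]
tool_rot: [[0.117, 0.993, 0.0], [0.993, -0.117, 0.003], [0.003, 0.0, -1.0]]
ft_force: [-0.3, -0.1, -0.7]
grip_width: 0.0856
gripper_force: 0.0
```

```bash
python3 -c "
from h import *
st()
for n in('scene','wrist','top'):
  w=shot(n);W=world(w);H=cv2.cvtColor(w['frame'],cv2.COLOR_RGB2HSV)
  y=(H[...,0]>18)&(H[...,0]<38)&(H[...,1]>120)&(H[...,2]>70)&(W[...,2]>.055)&(W[...,2]<.07)&(W[...,0]>.40)&(W[...,0]<.60)&(W[...,1]>-.13)&(W[...,1]<.24)
  k=(W[...,2]>.103)&(W[...,2]<.112)&(abs(W[...,0]-.478)<.04)&(abs(W[...,1]+.004)<.04)
  if y.sum()>50: print(n,y.sum(),cv2.minAreaRect(W[y][:,:2].astype(np.float32)))
  if k.any():
    d=W[k].mean(0)[:2]-PIV; print('knob',k.sum(),W[k].mean(0).round(4),'ang',np.arctan2(d@[np.cos(TR),np.sin(TR)],d@[np.sin(TR),-np.cos(TR)]))
  for t in('cup','tape','brick','carton','netbox'):
    for r in env.regions_of(n,t)[:3]: print(' ',t,round(r['score'],2),np.nanmedian(W[r['pixels']],0).round(3))"
```

```text
t 21.32 q [-14.9  12.3  80.8   0.2  86.9  -8.2] p [ 0.4743 -0.0037  0.275 ] F [-0.3 -0.1 -0.7] w 0.0856 0.0
[[0.12, 0.99, 0.0], [0.99, -0.12, 0.0], [0.0, 0.0, -1.0]]
scene 1161 ((0.48474356532096863, 0.052703194320201874), (0.26363566517829895, 0.049907032400369644), 83.35852813720703)
knob 51 [ 0.4797 -0.0031  0.1082] ang 0.01087433839080548
  cup 0.97 [ 0.625 -0.27   0.065]
  cup 0.71 [ 0.785 -0.196  0.092]
  cup 0.71 [0.514 0.109 0.045]
  tape 0.62 [ 0.626 -0.27   0.066]
  brick 0.78 [0.511 0.366 0.033]
  carton 0.77 [0.68  0.356 0.057]
  netbox 0.72 [0.514 0.108 0.045]
  netbox 0.67 [0.321 0.152 0.035]
  netbox 0.67 [0.796 0.113 0.036]
wrist 10294 ((0.4817270040512085, 0.0374397411942482), (0.23854325711727142, 0.049828749150037766), 83.43809509277344)
knob 375 [ 0.4773 -0.0009  0.1064] ang -0.0031340945396100646
  cup 0.8 [ 0.369 -0.174  0.088]
  cup 0.69 [ 0.751 -0.177  0.047]
  cup 0.57 [ 0.599 -0.261  0.027]
  tape 0.71 [ 0.457 -0.271  0.022]
  tape 0.63 [0.485 0.072 0.062]
  tape 0.49 [0.483 0.049 0.061]
  netbox 0.81 [0.311 0.155 0.034]
  netbox 0.73 [0.749 0.112 0.023]
  netbox 0.67 [0.514 0.112 0.042]
top 804 ((0.4841328263282776, 0.05327939987182617), (0.2688564360141754, 0.05022874474525452), 83.6304931640625)
knob 14 [0.4769 0.005  0.1074] ang -0.009536064392920658
  cup 0.94 [ 0.803 -0.2    0.085]
  cup 0.89 [ 0.631 -0.276  0.057]
  cup 0.59 [ 0.365 -0.169  0.07 ]
  tape 0.67 [ 0.632 -0.276  0.057]
  tape 0.62 [ 0.455 -0.315  0.038]
  brick 0.57 [0.498 0.378 0.033]
  carton 0.98 [0.662 0.391 0.056]
  carton 0.28 [0.488 0.113 0.062]
  netbox 0.82 [0.468 0.121 0.043]
  netbox 0.79 [0.309 0.166 0.035]
  netbox 0.71 [0.782 0.129 0.035]
```

```bash
python3 -c "
from rig import env
print(env.close_job())"
```

```text
the job is handed in; nothing more can be done
None
```

I handed in the job at about 21 s: all four feet are in the white bay, the empty cup is upright on the bench, the keeper bar is home in its catch and released, and nothing else moved.

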